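Refit and test a range control panel

TASK

A salvaged range control panel lies on the bench: lift off every worn round knob that is still on its shafts and put it in the blue scrap tub, then push one new bar-grip knob fully home on each of the three D-shafts, turned so that the flat in its bore matches the flat of the shaft. When all three new knobs are down flush, run the self-test by pressing the three buttons all the way down, one at a time and letting each come back up: the round one, then the square one, then the long one. Leave the loose odds and ends on the bench (hinge arm, jar, screwdriver, igniter) where they are.

Things in the scene. Friction and masses are not known exactly. Their poses are not given: they have to be found in the camera images.
- panel: White sheet-metal control panel, flat on the bench, fixed: 200 (x) by 320 (y) by 40 mm thick. Origin at the centre of its underside, z up. On top: three controls at x = +35 mm, y = +100, 0, -100 mm, and three push buttons at x = -55 mm, y = +100, 0, -100 mm (which button is where varies).
- seat0 (a point): Control 0: aluminium disc 72 mm across, 4 mm high on the panel, with an upright fixed brass D-shaft: 24 mm diameter, 17 mm high above the disc (last 4 mm tapered), one flat 6 mm from the axis, facing this point's +x. The point is on the shaft's axis at the disc's top (44 mm above the bench), z up. It does not turn; its direction varies from start to start.
- seat1 (a point): Control 1: aluminium disc 72 mm across, 4 mm high on the panel, with an upright fixed brass D-shaft: 24 mm diameter, 17 mm high above the disc (last 4 mm tapered), one flat 6 mm from the axis, facing this point's +x. The point is on the shaft's axis at the disc's top (44 mm above the bench), z up. It does not turn; its direction varies from start to start.
- seat2 (a point): Control 2: aluminium disc 72 mm across, 4 mm high on the panel, with an upright fixed brass D-shaft: 24 mm diameter, 17 mm high above the disc (last 4 mm tapered), one flat 6 mm from the axis, facing this point's +x. The point is on the shaft's axis at the disc's top (44 mm above the bench), z up. It does not turn; its direction varies from start to start.
- new0: New black knob, upright, 60 to 130 g, fits any shaft. Skirt 64 mm across, 22 high; bar grip on top 56 mm (x) by 16 (y), from 22 to 50 mm high; beak and white line at +x. Origin: centre of underside, z up. D-bore from below, 19 deep, radius 13.5, its flat 7.5 mm from the axis at +x: goes home (origin at seat point) if its +x matches the shaft's +x to 8 degrees, else stands 17 mm higher.
- new1: New black knob, upright, 60 to 130 g, fits any shaft. Skirt 64 mm across, 22 high; bar grip on top 56 mm (x) by 16 (y), from 22 to 50 mm high; beak and white line at +x. Origin: centre of underside, z up. D-bore from below, 19 deep, radius 13.5, its flat 7.5 mm from the axis at +x: goes home (origin at seat point) if its +x matches the shaft's +x to 8 degrees, else stands 17 mm higher.
- new2: New black knob, upright, 60 to 130 g, fits any shaft. Skirt 64 mm across, 22 high; bar grip on top 56 mm (x) by 16 (y), from 22 to 50 mm high; beak and white line at +x. Origin: centre of underside, z up. D-bore from below, 19 deep, radius 13.5, its flat 7.5 mm from the axis at +x: goes home (origin at seat point) if its +x matches the shaft's +x to 8 degrees, else stands 17 mm higher.
- worn0: Worn black knob on the control of the same number (one or two of the three are there), loose, about 90 g: skirt 54 mm across, 22 mm high; above it a ribbed round barrel 40 mm across, from 22 to 50 mm height. Same bore as the new ones; it lifts straight off. Origin at the centre of its underside, z up.
- worn1: Worn black knob on the control of the same number (one or two of the three are there), loose, about 90 g: skirt 54 mm across, 22 mm high; above it a ribbed round barrel 40 mm across, from 22 to 50 mm height. Same bore as the new ones; it lifts straight off. Origin at the centre of its underside, z up.
- worn2: Worn black knob on the control of the same number (one or two of the three are there), loose, about 90 g: skirt 54 mm across, 22 mm high; above it a ribbed round barrel 40 mm across, from 22 to 50 mm height. Same bore as the new ones; it lifts straight off. Origin at the centre of its underside, z up.
- tub_in (a point): Centre of the inner floor (5 mm above the bench) of the blue open scrap tub: 160 by 160 mm outside, along the x and y axes of this point, walls 5 mm thick and 75 mm high over all. Fixed; it stays put.
- round_top (a point): Middle of the top of the white push button that is round, 36 mm across, in a round bezel; it stands 18 mm above the panel's top (58 mm above the bench) when up; z up.
- round_button (a joint): Travel of the round button: 0 up, 0.006 m fully down; a spring (1.5 N at the top, 5 N at the bottom) brings it back up.
- square_top (a point): Middle of the top of the white push button that is square, 34 by 34 mm, in a square bezel; it stands 18 mm above the panel's top (58 mm above the bench) when up; z up.
- square_button (a joint): Travel of the square button: 0 up, 0.006 m fully down; a spring (1.5 N at the top, 5 N at the bottom) brings it back up.
- long_top (a point): Middle of the top of the white push button that is oblong, 62 mm along the panel's y and 26 mm along x, in an oblong bezel; it stands 18 mm above the panel's top (58 mm above the bench) when up; z up.
- long_button (a joint): Travel of the long button: 0 up, 0.006 m fully down; a spring (1.5 N at the top, 5 N at the bottom) brings it back up.
- hinge_arm: Steel door hinge arm, 28 by 100 by 19 mm, flat on the bench between two new knobs. A bystander, loose: leave it. Origin at its underside.
- screw_jar: Glass jar 68 mm across, 75 mm high. A bystander, loose: leave it. Origin at its underside.
- driver: Screwdriver 190 mm long, lying. A bystander, loose: leave it. Origin at its underside.
- igniter: Grey igniter module, 45 by 65 by 31 mm. A bystander, loose: leave it. Origin at its underside.

How it is judged:
On the way, in this order (a step that is already met when the one before it is completed fails the run):
1. every worn knob lies in the scrap tub (x of worn0 in the frame of tub_in between -0.077 and 0.077 m and y of worn0 in the frame of tub_in between -0.077 and 0.077 m and z of each of worn0, worn1, worn2 in the frame of tub_in below 0.068 m and linear speed of each of worn0, worn1, worn2 below 0.05 m/s and x of worn1 in the frame of tub_in between -0.077 and 0.077 m and y of worn1 in the frame of tub_in between -0.077 and 0.077 m and x of worn2 in the frame of tub_in between -0.077 and 0.077 m and y of worn2 in the frame of tub_in between -0.077 and 0.077 m), for 0.2 s.
2. with the worn ones gone, a new knob is fully home on each shaft (all of step 1 and ((horizontal distance between new0 and seat0 below 0.006 m and z of new0 in the frame of seat0 below 0.004 m and angle between new0's own z axis and vertical below 0.1 rad) or (horizontal distance between new0 and seat1 below 0.006 m and z of new0 in the frame of seat1 below 0.004 m and angle between new0's own z axis and vertical below 0.1 rad) or (horizontal distance between new0 and seat2 below 0.006 m and z of new0 in the frame of seat2 below 0.004 m and angle between new0's own z axis and vertical below 0.1 rad)) and ((horizontal distance between new1 and seat0 below 0.006 m and z of new1 in the frame of seat0 below 0.004 m and angle between new1's own z axis and vertical below 0.1 rad) or (horizontal distance between new1 and seat1 below 0.006 m and z of new1 in the frame of seat1 below 0.004 m and angle between new1's own z axis and vertical below 0.1 rad) or (horizontal distance between new1 and seat2 below 0.006 m and z of new1 in the frame of seat2 below 0.004 m and angle between new1's own z axis and vertical below 0.1 rad)) and ((horizontal distance between new2 and seat0 below 0.006 m and z of new2 in the frame of seat0 below 0.004 m and angle between new2's own z axis and vertical below 0.1 rad) or (horizontal distance between new2 and seat1 below 0.006 m and z of new2 in the frame of seat1 below 0.004 m and angle between new2's own z axis and vertical below 0.1 rad) or (horizontal distance between new2 and seat2 below 0.006 m and z of new2 in the frame of seat2 below 0.004 m and angle between new2's own z axis and vertical below 0.1 rad))), for 0.2 s.
3. then the round button is pressed down alone (((horizontal distance between new0 and seat0 below 0.006 m and z of new0 in the frame of seat0 below 0.004 m and angle between new0's own z axis and vertical below 0.1 rad) or (horizontal distance between new0 and seat1 below 0.006 m and z of new0 in the frame of seat1 below 0.004 m and angle between new0's own z axis and vertical below 0.1 rad) or (horizontal distance between new0 and seat2 below 0.006 m and z of new0 in the frame of seat2 below 0.004 m and angle between new0's own z axis and vertical below 0.1 rad)) and ((horizontal distance between new1 and seat0 below 0.006 m and z of new1 in the frame of seat0 below 0.004 m and angle between new1's own z axis and vertical below 0.1 rad) or (horizontal distance between new1 and seat1 below 0.006 m and z of new1 in the frame of seat1 below 0.004 m and angle between new1's own z axis and vertical below 0.1 rad) or (horizontal distance between new1 and seat2 below 0.006 m and z of new1 in the frame of seat2 below 0.004 m and angle between new1's own z axis and vertical below 0.1 rad)) and ((horizontal distance between new2 and seat0 below 0.006 m and z of new2 in the frame of seat0 below 0.004 m and angle between new2's own z axis and vertical below 0.1 rad) or (horizontal distance between new2 and seat1 below 0.006 m and z of new2 in the frame of seat1 below 0.004 m and angle between new2's own z axis and vertical below 0.1 rad) or (horizontal distance between new2 and seat2 below 0.006 m and z of new2 in the frame of seat2 below 0.004 m and angle between new2's own z axis and vertical below 0.1 rad)) and value of joint round_button above 0.0045 m and value of joint each of square_button, long_button below 0.002 m), for 0.05 s.
4. then the square button is pressed down alone (((horizontal distance between new0 and seat0 below 0.006 m and z of new0 in the frame of seat0 below 0.004 m and angle between new0's own z axis and vertical below 0.1 rad) or (horizontal distance between new0 and seat1 below 0.006 m and z of new0 in the frame of seat1 below 0.004 m and angle between new0's own z axis and vertical below 0.1 rad) or (horizontal distance between new0 and seat2 below 0.006 m and z of new0 in the frame of seat2 below 0.004 m and angle between new0's own z axis and vertical below 0.1 rad)) and ((horizontal distance between new1 and seat0 below 0.006 m and z of new1 in the frame of seat0 below 0.004 m and angle between new1's own z axis and vertical below 0.1 rad) or (horizontal distance between new1 and seat1 below 0.006 m and z of new1 in the frame of seat1 below 0.004 m and angle between new1's own z axis and vertical below 0.1 rad) or (horizontal distance between new1 and seat2 below 0.006 m and z of new1 in the frame of seat2 below 0.004 m and angle between new1's own z axis and vertical below 0.1 rad)) and ((horizontal distance between new2 and seat0 below 0.006 m and z of new2 in the frame of seat0 below 0.004 m and angle between new2's own z axis and vertical below 0.1 rad) or (horizontal distance between new2 and seat1 below 0.006 m and z of new2 in the frame of seat1 below 0.004 m and angle between new2's own z axis and vertical below 0.1 rad) or (horizontal distance between new2 and seat2 below 0.006 m and z of new2 in the frame of seat2 below 0.004 m and angle between new2's own z axis and vertical below 0.1 rad)) and value of joint square_button above 0.0045 m and value of joint each of round_button, long_button below 0.002 m), for 0.05 s.
5. then the long button is pressed down alone (((horizontal distance between new0 and seat0 below 0.006 m and z of new0 in the frame of seat0 below 0.004 m and angle between new0's own z axis and vertical below 0.1 rad) or (horizontal distance between new0 and seat1 below 0.006 m and z of new0 in the frame of seat1 below 0.004 m and angle between new0's own z axis and vertical below 0.1 rad) or (horizontal distance between new0 and seat2 below 0.006 m and z of new0 in the frame of seat2 below 0.004 m and angle between new0's own z axis and vertical below 0.1 rad)) and ((horizontal distance between new1 and seat0 below 0.006 m and z of new1 in the frame of seat0 below 0.004 m and angle between new1's own z axis and vertical below 0.1 rad) or (horizontal distance between new1 and seat1 below 0.006 m and z of new1 in the frame of seat1 below 0.004 m and angle between new1's own z axis and vertical below 0.1 rad) or (horizontal distance between new1 and seat2 below 0.006 m and z of new1 in the frame of seat2 below 0.004 m and angle between new1's own z axis and vertical below 0.1 rad)) and ((horizontal distance between new2 and seat0 below 0.006 m and z of new2 in the frame of seat0 below 0.004 m and angle between new2's own z axis and vertical below 0.1 rad) or (horizontal distance between new2 and seat1 below 0.006 m and z of new2 in the frame of seat1 below 0.004 m and angle between new2's own z axis and vertical below 0.1 rad) or (horizontal distance between new2 and seat2 below 0.006 m and z of new2 in the frame of seat2 below 0.004 m and angle between new2's own z axis and vertical below 0.1 rad)) and value of joint long_button above 0.0045 m and value of joint each of round_button, square_button below 0.002 m), for 0.05 s.
At the end, for the whole second after the job is handed in: Each new knob is on a shaft: within 6 mm of its axis, underside under 4 mm above the disc, tilt under 0.1 rad; worn knobs inside the tub below its rim; buttons up (under 1.5 mm), knobs at rest. Each button was pressed over 4.5 mm with the others under 2 mm (all of step 2 and value of joint each of round_button, square_button, long_button below 0.0015 m and linear speed of each of new0, new1, new2 below 0.02 m/s); the robot touches nothing.
It fails at once if a bystander is moved more than 40 mm (distance of any of hinge_arm, screw_jar, driver, igniter from where it was at the start of the episode above 0.04 m).
It fails at once if two buttons are pressed (over 3 mm) at once (value of joint each of round_button, square_button above 0.003 m or value of joint each of round_button, long_button above 0.003 m or value of joint each of square_button, long_button above 0.003 m).
Of worn0, worn1, worn2 only 1 to 2 are there at a start; the rules pass over those that are not, and their reading is None.
At some moment in a run one of new0, new1, new2 may be knocked a few centimetres aside while the robot is not near it.
It also fails if it takes over 208 s, if anything falls off the work surface, if the arm or the gripper's body presses on something with over 40 N, if the wrist force passes 120 N, or if a joint passes its speed limit or range.

ROBOT

A 6-joint arm with a two-finger parallel gripper is mounted at the origin on the work surface. World frame = base frame: x ahead of the robot, y to its left, z up, the work surface at z = 0. Lengths are in m, angles in rad, forces in N, time in s.
With the tool pointing down it reaches from about 0.375 to 0.975 m from the base axis. Payload 3.8 kg.
Tool frame: the origin (TCP) lies at the very end of the fingers, on their centre line; the grasp point (between the pads) lies 19 mm behind it; z points along the fingers, y is the direction in which the jaws open and shut (so a half turn about z gives the same grasp; the last joint's range is limited). The gripper opens to 88 mm and grips with 3 to 60 N. Pads are 18 mm wide; open, the fingers measure 123 mm over their backs; the gripper's body (75 mm by 187 mm) begins 45 mm behind the grasp point.
Start: joints at [-1.139, 0.264, 1.604, -0, 1.274, -0.037], TCP at [0.305, -0.602, 0.239] pointing down, gripper open.
Joint ranges: [-2.63, 2.63], [-0.94, 2.18], [0.31, 2.57], [-1.31, 4.45], [0, 2.66], [-2.55, 2.55]. Speed limits (rad/s): [2.57, 2.57, 3.14, 3.14, 3.14, 3.14].

INTERFACE

Orientations are given as [roll, pitch, yaw] about the fixed x, y, z axes, in that order (R = Rz(yaw) Ry(pitch) Rx(roll)).
In Python, from rig import robot gives the robot as it stands. Calls block until the motion is done:
- robot.move_pose(position, orientation): joint-space move of the TCP to a pose.
- robot.movel(position, rot=None, max_speed=0.15): straight line of the TCP; rot=None keeps the orientation; max_speed is the mean speed in m/s.
- robot.movej(angles): joint-space move.
- robot.let_go() and robot.close_gripper(effort=None): open the fingers fully, or close them until they stop; effort is the grip in N (None keeps the last).
- robot.hold(seconds).
- robot.solve_ik(position, orientation): joint angles nearest the present ones, or None.
- robot.read_state(): the state.
- robot.grab_frame(name): name is "scene" or "top"; returns the picture (384x512x3 uint8, red, green, blue); there is no depth.
- robot.get_calibration(name): a dict with "K" (3x3 intrinsics, pixels), "R" (3x3) and "t" (3): a world point X has camera coordinates R X + t. Camera axes: x right, y down, z forward; pixel columns grow to the right and rows downward; lengths in m; the calibration is good to about 2 mm. A picture is of the moment at which its call begins. get_calibration takes no time and is no camera call.
A pose or a line that the arm cannot do raises robot.IKError and nothing moves.
- robot.hand_in(): hands the job in, once; it reports no verdict.
Trained networks look in the newest picture that a camera, given by its name, has taken for a name from the list of things; names that differ only in an ending like _2 or _b are one class to them, and where a whole thing is asked for, a point or a joint stands for the part that bears it (a point fixed in the world has none). Each returns a list of dicts, best first, with "conf" (0 to 1); they miss things now and then, are a little off and sometimes report something else, mostly with a low value. They report only what shows in the picture. A call takes as long as a camera call.
- robot.spot_in(camera, thing): "centre" ([x, y, z] in m, in the coordinates of the camera as it stood for that picture, good to about 4 mm: the middle of the surface that is visible of it).
- robot.place_of(camera, thing): "centre" ([x, y, z] in m, in the coordinates of the camera as it stood for that picture, good to about 4 mm: a listed point, or the origin of a listed thing).
The state is a dict: "time": time; "joint_positions": joint angles; "joint_vel": joint speeds; "joint_efforts": joint torques, N m; "tool_pos": TCP position; "orientation": TCP orientation; "force": force on the tool from outside, world axes, zero at the start; "torque": the same for the moment, N m; "grip_width": opening from 0.0 (shut) to 1.0 (fully open).
Only numpy, scipy, OpenCV 4.12 (cv2) and the standard library are available. Lean on these libraries where they do the work, as an engineer would, in place of code of your own. Each camera call takes 0.05 s, during which the arm holds its last target.

## Working session

There is one attempt and no reset: what is moved stays moved. The work goes in short steps, each a Python script; the robot and the scene stay as the last script left them, time stands still between calls to the robot, and variables do not carry over. Pictures are saved under pics/ and viewed, and the job is handed in when it is done.

```bash
mkdir -p pics; ls; python3 - <<'E'
from rig import robot
import cv2
for n in ("scene","top"):
    im=robot.grab_frame(n); cv2.imwrite(f"pics/{n}0.png",im[:,:,::-1])
    c=robot.get_calibration(n); print(n,c)
s=robot.read_state();print(s)
E
```

```text
pics
scene {'K': array([[368.19308129,   0.        , 260.27983302],
       [  0.        , 368.19308129, 184.3049359 ],
       [  0.        ,   0.        ,   1.        ]]), 'R': array([[ 0.48762443,  0.8729907 , -0.01047145],
       [ 0.73266551, -0.4157071 , -0.5388774 ],
       [-0.47478802,  0.25509771, -0.84231912]]), 't': array([-0.25930891, -0.34716074,  1.3610576 ])}
top {'K': array([[490.15764343,   0.        , 257.77914012],
       [  0.        , 490.15764343, 191.54573672],
       [  0.        ,   0.        ,   1.        ]]), 'R': array([[ 0.02855462, -0.99906338,  0.03251151],
       [-0.99158958, -0.0324184 , -0.12529625],
       [ 0.12623286, -0.02866029, -0.99158653]]), 't': array([-0.02379178,  0.51961799,  1.10763612])}
{'time': 0.1, 'joint_positions': array([-1.13890700e+00,  2.64657662e-01,  1.60521732e+00, -9.27908166e-06,
        1.27372389e+00, -3.69153616e-02]), 'joint_vel': array([-3.88551107e-04, -1.95259979e-03, -2.22835641e-03,  1.57170160e-03,
       -2.29722460e-03,  1.07535314e-05]), 'joint_efforts': array([ 1.45599486e-03, -5.03616357e+01, -3.58072186e+01,  7.30648474e-02,
        2.33254465e-02, -5.39286316e-05]), 'tool_pos': array([ 0.30469634, -0.60159739,  0.23753697]), 'orientation': array([-3.13958747e+00, -6.51824639e-05,  4.68807352e-01]), 'force': array([0.1161784 , 0.10159435, 0.10890633]), 'torque': array([ 0.00842232,  0.02283163, -0.05010756]), 'grip_width': 1.0013743561205248}
```

View pics/top0.png

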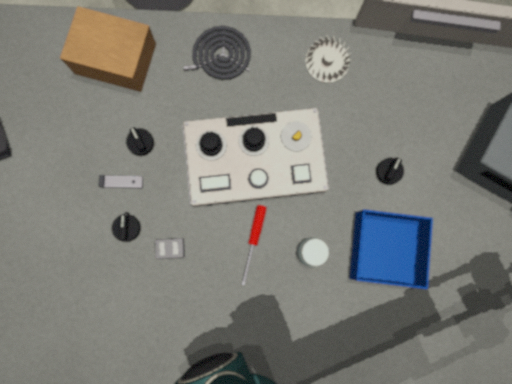

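View pics/scene0.png

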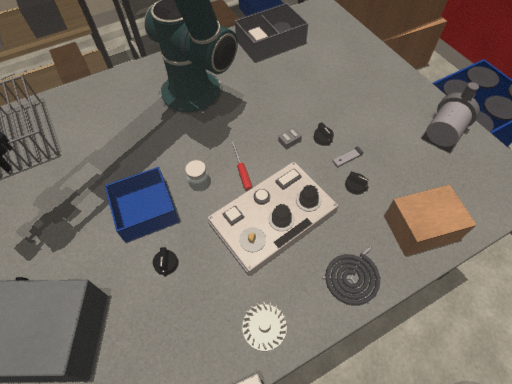

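```bash
cat > h.py <<'E'
from rig import robot
import numpy as np, cv2
def toworld(cam,c):
    k=robot.get_calibration(cam); return k['R'].T@(np.array(c)-k['t'])
def pix(cam,X):
    k=robot.get_calibration(cam); p=k['K']@(k['R']@np.array(X)+k['t']); return p[:2]/p[2]
def ray(cam,uv,z):
    k=robot.get_calibration(cam); d=k['R'].T@np.linalg.inv(k['K'])@np.array([uv[0],uv[1],1.]); o=-k['R'].T@k['t']
    return o+d*(z-o[2])/d[2]
E
python3 - <<'E'
from h import *
np.set_printoptions(precision=4,suppress=True)
for cam in ("top","scene"):
    for t in "panel seat0 seat1 seat2 new0 new1 new2 worn0 worn1 worn2 tub_in round_top square_top long_top hinge_arm screw_jar driver igniter".split():
        r=robot.place_of(cam,t)
        print(cam,t,[(round(d['conf'],2),toworld(cam,d['centre']).round(3).tolist()) for d in r[:4]])
E
```

```text
top panel [(0.56, [0.604, 0.003, -0.002])]
top seat0 [(0.81, [0.626, 0.109, 0.045]), (0.69, [0.637, 0.004, 0.041]), (0.62, [0.656, -0.092, 0.037])]
top seat1 [(0.81, [0.626, 0.109, 0.045]), (0.69, [0.637, 0.004, 0.041]), (0.62, [0.656, -0.092, 0.037])]
top seat2 [(0.81, [0.626, 0.109, 0.045]), (0.69, [0.637, 0.004, 0.041]), (0.62, [0.656, -0.092, 0.037])]
top new0 [(0.97, [0.581, -0.324, -0.001]), (0.93, [0.429, 0.299, 0.004]), (0.75, [0.63, 0.273, -0.001])]
top new1 [(0.97, [0.581, -0.324, -0.001]), (0.93, [0.429, 0.299, 0.004]), (0.75, [0.63, 0.273, -0.001])]
top new2 [(0.97, [0.581, -0.324, -0.001]), (0.93, [0.429, 0.299, 0.004]), (0.75, [0.63, 0.273, -0.001])]
top worn0 [(0.68, [0.623, 0.108, 0.044])]
top worn1 [(0.68, [0.623, 0.108, 0.044])]
top worn2 [(0.68, [0.623, 0.108, 0.044])]
top tub_in [(0.97, [0.4, -0.319, 0.003])]
top round_top [(0.52, [0.552, -0.004, 0.058]), (0.2, [0.602, 0.005, -0.004])]
top square_top [(0.74, [0.569, -0.1, 0.058])]
top long_top [(0.52, [0.538, 0.089, 0.057])]
top hinge_arm [(0.71, [0.538, 0.094, 0.058]), (0.68, [0.535, 0.313, 0.001])]
top screw_jar
[... 873 characters left out ...]
 0.102, 0.044]), (0.68, [0.637, 0.007, 0.043])]
scene worn1 [(0.73, [0.625, 0.102, 0.044]), (0.68, [0.637, 0.007, 0.043])]
scene worn2 [(0.73, [0.625, 0.102, 0.044]), (0.68, [0.637, 0.007, 0.043])]
scene tub_in [(0.92, [0.397, -0.316, 0.004]), (0.41, [0.632, 0.276, 0.001])]
scene round_top [(0.68, [0.549, -0.006, 0.058]), (0.36, [0.642, 0.008, 0.044])]
scene square_top [(0.72, [0.562, -0.106, 0.061])]
scene long_top [(0.57, [0.534, 0.091, 0.053]), (0.21, [0.655, -0.089, 0.045])]
scene hinge_arm [(0.76, [0.535, 0.317, 0.005])]
scene screw_jar [(0.59, [0.38, -0.139, 0.002]), (0.31, [0.535, 0.318, 0.004])]
scene driver [(0.69, [0.394, 0.001, 0.0])]
scene igniter [(0.65, [0.385, 0.191, -0.004])]
```

The top view shows worn knobs at (211,143) and (254,139), and a bare shaft at (297,136). The new knobs are at (140,141), (126,228) and (390,171), and the tub is at (392,249). I'll enlarge the panel and knob regions to get directions.

```bash
python3 - <<'E'
import cv2
a=cv2.imread("pics/top0.png")
cv2.imwrite("pics/tp.png",cv2.resize(a[100:212,178:334],None,fx=5,fy=5,interpolation=cv2.INTER_CUBIC))
c=[a[y-22:y+22,x-22:x+22] for x,y in((140,141),(126,228),(390,171),(297,136))]
b=cv2.imread("pics/scene0.png")
d=[b[y-22:y+22,x-22:x+22] for x,y in((357,182),(324,132),(165,262),(252,238))]
cv2.imwrite("pics/kn.png",cv2.resize(cv2.vconcat([cv2.hconcat(c),cv2.hconcat(d)]),None,fx=4.5,fy=4.5,interpolation=cv2.INTER_CUBIC))
E
```

```text
(no output)
```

View pics/tp.png

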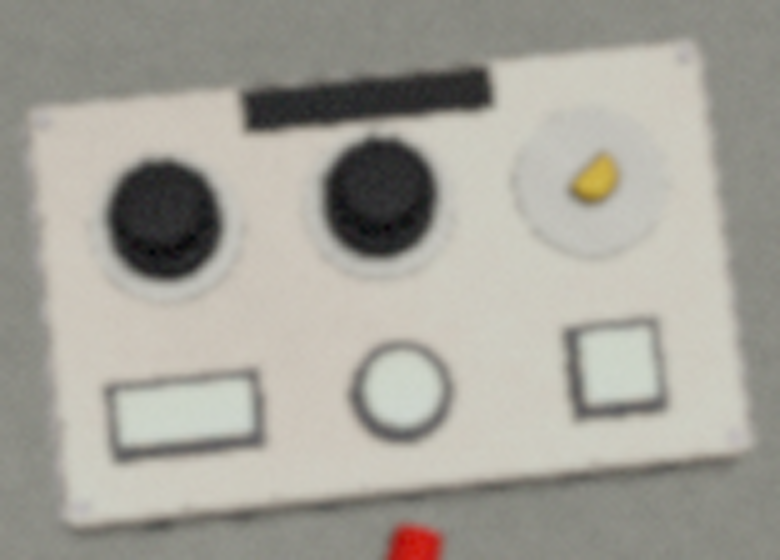

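View pics/kn.png

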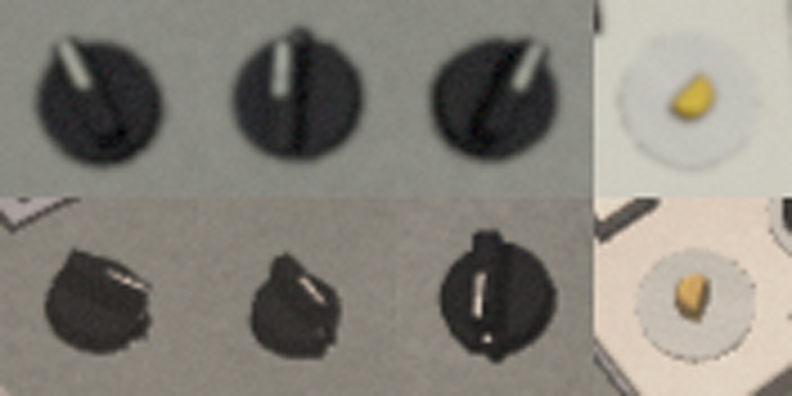

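The flat on the bare shaft faces up-left in the top view, and the worn knobs sit on controls 0 and 1. Next I'll fit the panel pose from its corners and then remove the worn knobs.

```bash
cat >> h.py <<'E'
np.set_printoptions(precision=4,suppress=True)
pi=np.pi
def pose(p,yaw):
    """joint-space move, tool down, jaws along yaw+90deg; pick the half turn with the smaller q6"""
    best=None
    for k in (-1,0,1):
        y=(yaw+k*pi+pi)%(2*pi)-pi
        q=robot.solve_ik(p,[pi,0,y])
        if q is not None and (best is None or abs(q[5])<abs(best[0][5])): best=(q,y)
    robot.move_pose(p,[pi,0,best[1]]); return best[1]
def rigid(A,B):
    A=np.array(A);B=np.array(B);a=A.mean(0);b=B.mean(0);H=(A-a).T@(B-b)
    th=np.arctan2(H[0,1]-H[1,0],H[0,0]+H[1,1]);R=np.array([[np.cos(th),-np.sin(th)],[np.sin(th),np.cos(th)]])
    t=b-R@a; return th,t,(A@R.T+t-B)
E
python3 - <<'E'
from h import *
def corners(cam,f,seed):
    g=cv2.cvtColor(cv2.imread(f),cv2.COLOR_BGR2GRAY)
    p=cv2.cornerSubPix(g,np.array(seed,np.float32).reshape(-1,1,2),(4,4),(-1,-1),(cv2.TERM_CRITERIA_EPS|cv2.TERM_CRITERIA_MAX_ITER,50,.01)).reshape(-1,2)
    return p
loc=[(.1,.16),(.1,-.16),(-.1,-.16),(-.1,.16)]
s=np.array([(33,108),(697,42),(748,455),(72,525)])/5+[178,100]-.4
g=s
for cam,sd in(("top",s),):
    p=corners(cam,"pics/top0.png",sd); print(p,sd)
    for q in (p,sd):
        W=[ray(cam,u,.04)[:2] for u in q]
        th,t,r=rigid(loc,W); print(th,t,r.round(4).tolist())
        R=np.array([[np.cos(th),-np.sin(th)],[np.sin(th),np.cos(th)]])
        print([(R@np.array([.035,y])+t).round(4).tolist() for y in(.1,0,-.1)],[(R@np.array([-.055,y])+t).round(4).tolist() for y in(.1,0,-.1)])
s=np.array([(357,211),(432,217),(428,288),(351,279)])
print([ray("top",u,.075) for u in s])
E
```

```text
[[183.8496 121.371 ]
 [315.4767 107.3639]
 [327.5807 189.4476]
 [191.3275 204.494 ]] [[184.2 121.2]
 [317.  108. ]
 [327.2 190.6]
 [192.  204.6]]
0.14511023404195014 [0.6045 0.0014] [[0.001, 0.0038], [0.0016, -0.0036], [-0.0007, -0.0015], [-0.0019, 0.0013]]
[[0.6247, 0.1054], [0.6391, 0.0065], [0.6536, -0.0925]] [[0.5356, 0.0924], [0.5501, -0.0065], [0.5645, -0.1055]]
0.13722682347410045 [0.6035 0.0001] [[0.001, 0.0028], [0.0009, -0.0022], [-0.0004, -0.0031], [-0.0015, 0.0025]]
[[0.6245, 0.104], [0.6382, 0.0049], [0.6519, -0.0941]] [[0.5354, 0.0917], [0.5491, -0.0074], [0.5627, -0.1065]]
[array([ 0.4781, -0.2306,  0.075 ]), array([ 0.4698, -0.4007,  0.075 ]), array([ 0.3122, -0.3892,  0.075 ]), array([ 0.3272, -0.2178,  0.075 ])]
```

```bash
python3 - <<'E'
from h import *
robot.let_go()
for (x,y),dy in (((.638,.006),-.036),((.625,.105),.036)):
    yw=pose([x,y,.15],.141+pi/2)
    robot.movel([x,y,.069],max_speed=.1)
    robot.close_gripper(effort=20); s=robot.read_state(); print('w',s['grip_width']*88,s['force'],s['tool_pos'])
    robot.movel([x,y,.17],max_speed=.1); s=robot.read_state(); print('w',s['grip_width']*88,s['force'])
    tx,ty=.398-dy*-.065,-.316+dy
    pose([tx,ty,.17],-.065+pi/2)
    robot.movel([tx,ty,.062],max_speed=.12)
    robot.let_go(); 
    robot.movel([tx,ty,.17],max_speed=.2)
pose([.40,-.55,.25],pi/2)
for n in ("scene","top"):
    cv2.imwrite(f"pics/{n}1.png",robot.grab_frame(n)[:,:,::-1])
    for t in("seat0","worn0","new0"): print(n,t,[(round(d['conf'],2),toworld(n,d['centre']).round(3).tolist()) for d in robot.place_of(n,t)])
print(robot.read_state()['time'])
a=cv2.imread("pics/top1.png");b=cv2.imread("pics/scene1.png")
cv2.imwrite("pics/p1.png",cv2.hconcat([cv2.resize(a[100:300,100:440],(680,400)),])); cv2.imwrite("pics/p2.png",cv2.resize(b[110:280,100:400],(780,442)))
E
```

```text
w 39.26951702253473 [-0.3247  0.3178 -0.6409] [0.6381 0.006  0.0691]
w 39.43806928743793 [ 0.2668  1.2118 -0.8805]
w 39.44354201433853 [-0.6671 -0.5884  0.5678] [0.625 0.105 0.069]
w 39.13962809948791 [-0.1216  0.4329 -1.7658]
scene seat0 [(0.91, [0.655, -0.09, 0.043]), (0.87, [0.641, 0.007, 0.046]), (0.67, [0.627, 0.107, 0.043]), (0.58, [0.382, 0.195, -0.003]), (0.51, [0.402, -0.282, 0.006])]
scene worn0 [(0.67, [0.401, -0.284, 0.001]), (0.65, [0.394, -0.352, 0.006])]
scene new0 [(0.95, [0.634, 0.279, 0.001]), (0.75, [0.426, 0.297, 0.001]), (0.7, [0.582, -0.32, -0.001]), (0.63, [0.534, 0.319, 0.006])]
top seat0 [(0.91, [0.657, -0.09, 0.039]), (0.9, [0.626, 0.109, 0.046]), (0.65, [0.637, 0.005, 0.041]), (0.51, [0.631, 0.274, -0.001])]
top worn0 [(0.69, [0.395, -0.353, 0.008]), (0.61, [0.4, -0.279, 0.003])]
top new0 [(0.94, [0.63, 0.274, 0.001]), (0.87, [0.431, 0.296, 0.001]), (0.65, [0.581, -0.326, -0.0])]
22.1583
```

View pics/p1.png

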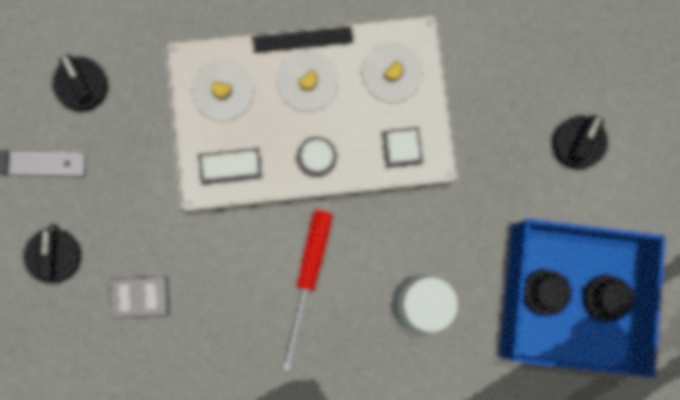

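View pics/p2.png

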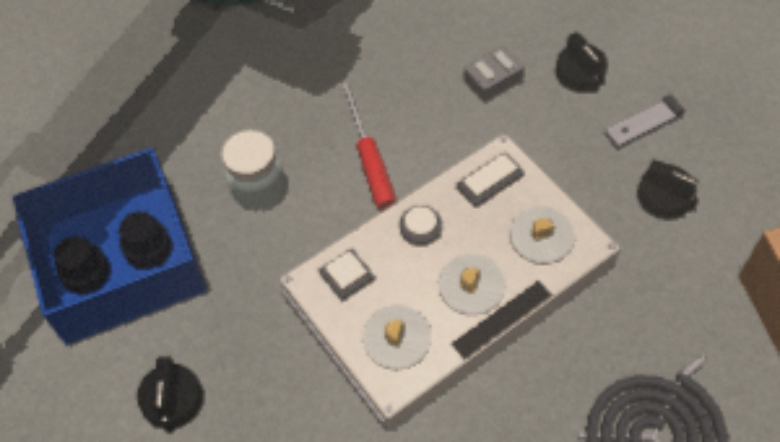

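Both worn knobs are in the tub and all three shafts are bare. I'll fit the panel pose and flat directions by comparing rendered shaft silhouettes with both cameras.

```bash
cat > fit.py <<'E'
from h import *
from scipy.optimize import minimize
A={}
for n in("top","scene"):
    A[n]=np.mean([robot.grab_frame(n).astype(float) for _ in range(6)],0)
np.savez("pics/avg.npz",**A)
E
python3 fit.py; cat > fit2.py <<'E'
from h import *
from scipy.optimize import minimize, least_squares
A=dict(np.load("pics/avg.npz"))
a=np.linspace(-pi,pi,72)
def D(r,f):
    p=np.c_[r*np.cos(a),r*np.sin(a)]; p[:,0]=np.minimum(p[:,0],f); return p
P=np.vstack([np.c_[D(.012,.006),np.full(72,0.)],np.c_[D(.012,.006),np.full(72,.013)],np.c_[D(.0105,.0045),np.full(72,.017)]])
S=8;W=30
seat0=np.array([[.626,.107],[.640,.006],[.655,-.091]])
def sat(n): im=A[n]; return im[...,0]-im[...,2]
CR={}
for n in A:
    for i in range(3):
        u=np.round(pix(n,[*seat0[i],.052])).astype(int)-W//2
        c=sat(n)[u[1]:u[1]+W,u[0]:u[0]+W]; bg=np.median(c); 
        m=(c-bg); CR[n,i]=(u,np.clip(m/np.percentile(m,96.5),0,1.0))
def ren(n,i,xy,th,off):
    u,_=CR[n,i]; R=np.array([[np.cos(th),-np.sin(th)],[np.sin(th),np.cos(th)]])
    X=np.c_[P[:,:2]@R.T+xy,P[:,2]+.044]; k=robot.get_calibration(n)
    p=(k['R']@X.T).T+k['t'];p=(p/p[:,2:])@k['K'].T; p=p[:,:2]+off
    h=cv2.convexHull(p.astype(np.float32))[:,0]
    m=np.zeros((W*S,W*S),np.float32); cv2.fillConvexPoly(m,np.round(((h-u+.5)*S-.5)*16).astype(np.int32),1.,shift=4)
    m=cv2.GaussianBlur(m,(0,0),.7*S); return cv2.resize(m,(W,W),interpolation=cv2.INTER_AREA)
if __name__=="__main__":
    for i in range(3):
      for cams in (("top",),("scene",),("top","scene")):
        def cost(v):
            return sum(((ren(n,i,v[:2]*.01+seat0[i],v[2],0)-CR[n,i][1])**2).sum() for n in cams)
        b=min((minimize(cost,[0,0,t],method="Nelder-Mead",options=dict(initial_simplex=[[0,0,t],[.3,0,t],[0,.3,t],[0,0,t+.4]])) for t in np.arange(-pi,pi,pi/4)),key=lambda r:r.fun)
        print(i,cams,(b.x[:2]*.01+seat0[i]).round(4),round(np.degrees(b.x[2])%360,1),round(b.fun,2))
    rows=[]
    for n in A: rows.append(np.hstack([np.hstack([A[n][CR[n,i][0][1]:CR[n,i][0][1]+W,CR[n,i][0][0]:CR[n,i][0][0]+W],np.repeat(CR[n,i][1][...,None]*255,3,2)]) for i in range(3)]))
    cv2.imwrite("pics/sh.png",cv2.resize(np.vstack(rows)[...,::-1].astype(np.uint8),None,fx=4.4,fy=4.4,interpolation=cv2.INTER_NEAREST))
E
python3 fit2.py
```

```text
0 ('top',) [0.6258 0.1056] 352.2 8.08
0 ('scene',) [0.6241 0.106 ] 17.4 10.75Traceback (most recent call last):
  File "fit2.py", line 29, in <module>
    b=min((minimize(cost,[0,0,t],method="Nelder-Mead",options=dict(initial_simplex=[[0,0,t],[.3,0,t],[0,.3,t],[0,0,t+.4]])) for t in np.arange(-pi,pi,pi/4)),key=lambda r:r.fun)
  File "fit2.py", line 29, in <genexpr>
    b=min((minimize(cost,[0,0,t],method="Nelder-Mead",options=dict(initial_simplex=[[0,0,t],[.3,0,t],[0,.3,t],[0,0,t+.4]])) for t in np.arange(-pi,pi,pi/4)),key=lambda r:r.fun)
           ~~~~~~~~^^^^^^^^^^^^^^^^^^^^^^^^^^^^^^^^^^^^^^^^^^^^^^^^^^^^^^^^^^^^^^^^^^^^^^^^^^^^^^^^^^^^^^^^^^^^^^^^^^^^^^^^
    res = _minimize_neldermead(fun, x0, args, callback, bounds=bounds,
                               **options)
    fxr = func(xr)
    fx = function(np.copy(x), *(wrapper_args + args))
  File "fit2.py", line 28, in cost
    return sum(((ren(n,i,v[:2]*.01+seat0[i],v[2],0)-CR[n,i][1])**2).sum() for n in cams)
  File "fit2.py", line 28, in <genexpr>
    return sum(((ren(n,i,v[:2]*.01+seat0[i],v[2],0)-CR[n,i][1])**2).sum() for n in cams)
                 ~~~^^^^^^^^^^^^^^^^^^^^^^^^^^^^^^^
  File "fit2.py", line 19, in ren
    X=np.c_[P[:,:2]@R.T+xy,P[:,2]+.044]; k=robot.get_calibration(n)
                                           ~~~~~~~~~~~~~~~~~~~~~^^^
ValueError: time passes only in moves, steps and waits
```

```bash
sed -i 's/^A=dict.*/&\nCAL={n:robot.get_calibration(n) for n in A}/; s/k=robot.get_calibration(n)$/k=CAL[n]/' fit2.py; python3 fit2.py
```

```text
0 ('top',) [0.6258 0.1056] 352.2 8.08
0 ('scene',) [0.6241 0.106 ] 17.4 10.75
0 ('top', 'scene') [0.625  0.1056] 359.1 20.72
1 ('top',) [0.6397 0.006 ] 42.7 6.81
1 ('scene',) [0.638 0.007] 51.9 15.37
1 ('top', 'scene') [0.6388 0.0064] 50.1 23.18
2 ('top',) [ 0.6541 -0.0933] 49.0 6.43
2 ('scene',) [ 0.6516 -0.0921] 56.2 15.67
2 ('top', 'scene') [ 0.6528 -0.0927] 54.5 24.27
```

```bash
sleep 1
```

```text
(no output)
```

View pics/sh.png

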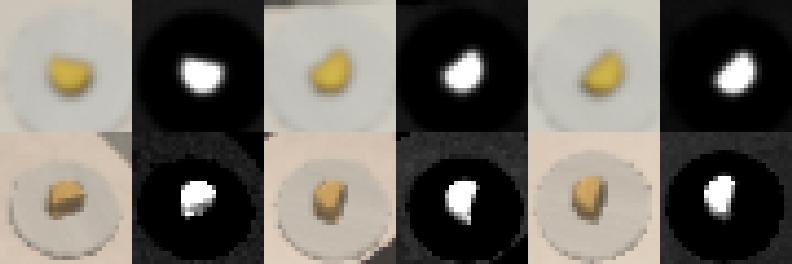

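```bash
sed -i 's/^def sat.*/def sat(n): im=A[n]; return (im[...,0]-im[...,2])\/(im[...,0]+im[...,2]+1)/; s/bg=np.median(c); /bg=np.median(c[8:22,8:22][c[8:22,8:22]<.08])/; s/np.percentile(m,96.5)/(np.median(m[m>.5*m.max()])*.9)/' fit2.py; python3 fit2.py; sleep 1
```

```text
0 ('top',) [0.6253 0.1054] 350.3 7.58
0 ('scene',) [0.6248 0.1054] 357.4 9.13
0 ('top', 'scene') [0.625  0.1053] 353.8 17.08
1 ('top',) [0.6394 0.0063] 44.2 7.13
1 ('scene',) [0.6386 0.0067] 49.5 7.54
1 ('top', 'scene') [0.6389 0.0063] 49.9 14.94
2 ('top',) [ 0.6538 -0.0932] 48.4 6.66
2 ('scene',) [ 0.6525 -0.0923] 53.6 6.44
2 ('top', 'scene') [ 0.6532 -0.0927] 52.0 13.61
```

View pics/sh.png

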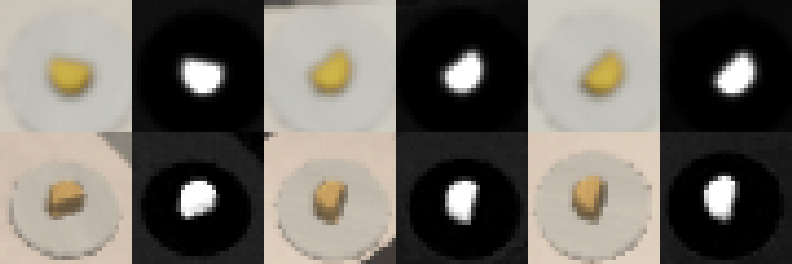

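```bash
cat > fit3.py <<'E'
from fit2 import *
import fit2
src=ren
def ren2(n,i,xy,th,sg,g,tap):
    u,_=CR[n,i]; R=np.array([[np.cos(th),-np.sin(th)],[np.sin(th),np.cos(th)]])
    P=np.vstack([np.c_[D(.012,.006),np.full(72,0.)],np.c_[D(.012,.006),np.full(72,.013)],np.c_[D(.012-tap,.006-tap),np.full(72,.017)]])
    X=np.c_[P[:,:2]@R.T+xy,P[:,2]+.044];k=CAL[n]
    p=(k['R']@X.T).T+k['t'];p=(p/p[:,2:])@k['K'].T; p=p[:,:2]
    h=cv2.convexHull(p.astype(np.float32))[:,0]
    m=np.zeros((W*S,W*S),np.float32); cv2.fillConvexPoly(m,np.round(((h-u+.5)*S-.5)*16).astype(np.int32),1.,shift=4)
    m=cv2.GaussianBlur(m,(0,0),max(sg,.2)*S); return np.clip(g*cv2.resize(m,(W,W),interpolation=cv2.INTER_AREA),0,1)
c=slice(5,25)
for i in range(3):
  for cams in (("top",),("scene",),("top","scene")):
    def cost(v):
        return sum(((ren2(n,i,v[:2]*.01+seat0[i],v[2],v[3],v[4],.001*v[5])-CR[n,i][1])[c,c]**2).sum() for n in cams)+.3*(v[5]-2)**2*.1
    t0=np.radians([354,48,51][i]);x0=[0,0,t0,.8,1.2,2]
    b=min((minimize(cost,x0,method="Nelder-Mead",options=dict(maxiter=1500,maxfev=1500,initial_simplex=np.vstack([x0,np.array(x0)+np.diag([.2,.2,s*.3,.3,.2,.5])]))) for s in(1,-1)),key=lambda r:r.fun)
    print(i,cams,(b.x[:2]*.01+seat0[i]).round(4),round(np.degrees(b.x[2])%360,1),round(b.fun,2),b.x[3:].round(2))
E
python3 fit3.py
```

```text
0 ('top',) [0.6254 0.1053] 346.4 4.43 [0.94 0.84 2.75]
0 ('scene',) [0.6246 0.1059] 359.5 2.01 [0.34 0.93 2.92]
0 ('top', 'scene') [0.6251 0.1054] 354.7 8.24 [0.63 0.88 3.24]
1 ('top',) [0.6395 0.0061] 39.7 4.17 [1.03 0.84 2.52]
1 ('scene',) [0.6385 0.0068] 48.3 1.83 [0.54 0.92 2.94]
1 ('top', 'scene') [0.6388 0.0064] 47.3 7.09 [0.73 0.87 3.28]
2 ('top',) [ 0.6537 -0.093 ] 50.4 4.14 [0.96 0.87 3.02]
2 ('scene',) [ 0.6525 -0.0924] 51.9 1.92 [0.5  0.91 2.65]
2 ('top', 'scene') [ 0.6532 -0.0927] 50.3 7.26 [0.75 0.86 2.76]
```

```bash
cat > kn.py <<'E'
from h import *
def line_yaw(A,n,xy,z=.05):
    """white line on knob: far end vs centre, PCA for axis"""
    c=pix(n,[*xy,z]).round().astype(int); w=17
    g=A[n].mean(2)[c[1]-w:c[1]+w+1,c[0]-w:c[0]+w+1]
    k=robot.get_calibration(n)
    X=np.array([[ray(n,(c[0]+i-w,c[1]+j-w),z)[:2] for i in range(2*w+1)] for j in range(2*w+1)])
    d=np.linalg.norm(X-np.array(xy),axis=2)
    m=(d<.030); wt=np.where(m,np.clip(g-70,0,None),0)
    p=X[m];q=wt[m]; mu=(p*q[:,None]).sum(0)/q.sum(); C=((p-mu)*q[:,None]).T@(p-mu)
    v=np.linalg.eigh(C)[1][:,1]; v=v*np.sign(v@(mu-xy))
    return np.degrees(np.arctan2(v[1],v[0])),mu,q.sum(), np.degrees(np.arctan2(*(mu-xy)[::-1]))
if __name__=="__main__":
    A=dict(np.load("pics/avg.npz"))
    for xy in((.632,.276),(.428,.298),(.582,-.322)):
        for n in A: print(n,xy,line_yaw(A,n,np.array(xy)))
    r=[]
    for n in A:
        o=[]
        for xy in((.632,.276),(.428,.298),(.582,-.322)):
            c=pix(n,[*xy,.05]).round().astype(int); o.append(A[n][c[1]-20:c[1]+20,c[0]-20:c[0]+20])
        r.append(np.hstack(o))
    cv2.imwrite("pics/kn2.png",cv2.resize(np.vstack(r)[...,::-1].astype(np.uint8),None,fx=6.5,fy=6.5))
E
python3 kn.py
```

```text
top (0.632, 0.276) (np.float64(137.10922555437688), array([0.6438, 0.2889]), np.float64(5958.166666666668), np.float64(47.50285291701059))
scene (0.632, 0.276) (np.float64(28.874572487001494), array([0.6259, 0.288 ]), np.float64(6442.166666666666), np.float64(116.84622747787384))Traceback (most recent call last):
  File "kn.py", line 16, in <module>
    for n in A: print(n,xy,line_yaw(A,n,np.array(xy)))
                           ~~~~~~~~^^^^^^^^^^^^^^^^^^
  File "kn.py", line 7, in line_yaw
    X=np.array([[ray(n,(c[0]+i-w,c[1]+j-w),z)[:2] for i in range(2*w+1)] for j in range(2*w+1)])
                 ~~~^^^^^^^^^^^^^^^^^^^^^^^^^
  File "h.py", line 8, in ray
    k=robot.get_calibration(cam); d=k['R'].T@np.linalg.inv(k['K'])@np.array([uv[0],uv[1],1.]); o=-k['R'].T@k['t']
ValueError: time passes only in moves, steps and waits
```

```bash
sleep 1
sed -i 's/^import numpy as np, cv2/&\nCALS={n:robot.get_calibration(n) for n in ("top","scene")}/; s/k=robot.get_calibration(cam)/k=CALS[cam]/' h.py; sed -i 's/^        for n in A: print.*/        for n in A: print(n,xy,pix(n,[*xy,.05]).round()-20)/; s/^    k=robot.get_cal.*//' kn.py; python3 kn.py;sleep 1
```

```text
top (0.632, 0.276) [116. 119.]
scene (0.632, 0.276) [338. 156.]
top (0.428, 0.298) [101. 207.]
scene (0.428, 0.298) [305. 107.]
top (0.582, -0.322) [374. 149.]
scene (0.582, -0.322) [142. 236.]
```

View pics/kn2.png

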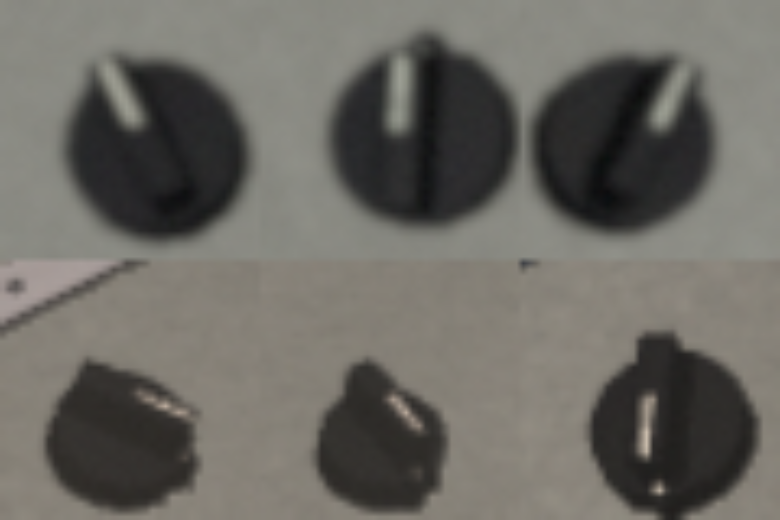

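```bash
python3 - <<'E'
from h import *
for nm,o,k,a,b,xy in(("A",(116,119),0,(133,125),(103,65),(.632,.276)),("B",(101,207),260,(400,130),(402,58),(.428,.298)),("C",(374,149),520,(660,130),(688,65),(.582,-.322))):
    w=[ray("top",(np.array([p[0]-k,p[1]])-3)/6.5+o,.05)[:2] for p in(a,b)]
    d=w[1]-w[0];th=np.arctan2(d[1],d[0]); c=np.array(xy)-w[0]; print(nm,w,np.degrees(th),'perp off',d[0]*c[1]/np.hypot(*d)-d[1]*c[0]/np.hypot(*d), 'along',c@d/np.hypot(*d))
E
```

```text
A [array([0.6337, 0.277 ]), array([0.6551, 0.2888])] 29.040188364981383 perp off -2.0811609764390918e-05 along -0.0019464806689604784
B [array([0.4286, 0.2959]), array([0.4535, 0.2968])] 2.0291638142494337 perp off 0.002112919352344408 along -0.0004980878322331091
C [array([ 0.5824, -0.3254]), array([ 0.6064, -0.3357])] -23.219553172133953 perp off 0.0030019129960753344 along -0.0016713725786700053
```

```bash
cat > pl.py <<'E'
from h import *
SEAT={0:(.6250,.1054),1:(.6388,.0064),2:(.6531,-.0927)}
YAW={0:np.radians(-5),1:np.radians(47.5),2:np.radians(51)}
def near(xy):
    o=[]
    for n in("top","scene"):
        robot.grab_frame(n)
        for d in robot.place_of(n,"new0"):
            p=toworld(n,d['centre'])[:2]
            if np.linalg.norm(p-xy)<.05: o.append(p); break
    print('seen',o); return np.mean(o,0) if o else None
def wrap(y): return (y+pi)%(2*pi)-pi
def st():
    s=robot.read_state(); return s['grip_width']*88,s['force'].round(1),s['tool_pos'].round(4),round(float(s['time']),1)
def pick(xy,ky):
    """centre on skirt along bar, then grip bar; returns xy and tool-yaw minus knob-yaw"""
    x,y=xy
    robot.let_go()
    pose([x,y,.12],ky+pi/2); robot.movel([x,y,.009],max_speed=.12)
    robot.close_gripper(effort=6); print('skirt',*st())
    robot.let_go(); robot.movel([x,y,.075],max_speed=.15)
    ty=pose([x,y,.075],ky); robot.movel([x,y,.026],max_speed=.1)
    robot.close_gripper(effort=35); print('bar',*st())
    robot.movel([x,y,.14],max_speed=.15); print('lift',*st())
    return wrap(ty-ky)
def rot(ty): return [pi,0,wrap(ty)]
def insert(i,off,dx=0,dy=0,dyaw=0,ztop=.092,zend=.070,fmax=12):
    x,y=SEAT[i]; x+=dx;y+=dy; ty=YAW[i]+off+dyaw
    robot.move_pose([x,y,.14],rot(ty)); robot.movel([x,y,ztop],max_speed=.1); robot.hold(.2)
    f0=robot.read_state()['force']; z=ztop; print('f0',f0.round(1))
    while z>zend+1e-6:
        z-=.001; robot.movel([x,y,z],max_speed=.02); s=robot.read_state(); f=s['force']-f0
        print(round(z,4),s['tool_pos'][2].round(4),f.round(1),s['torque'].round(2))
        if abs(f[2])>fmax or np.linalg.norm(f[:2])>15: return z
    return None
E
python3 - <<'E'
from pl import *
p=near(np.array([.582,-.323])); 
off=pick(p,np.radians(-23)); print('off',off)
r=insert(2,off); print(r, *st())
E
```

```text
seen [array([ 0.5855, -0.3257]), array([ 0.5839, -0.3196])]
skirt 63.49202229327167 [-1.   0.7  2.4] [ 0.585  -0.3227  0.0096] 26.0
bar 15.752498467937519 [ 0.2 -0.7 -0.3] [ 0.5847 -0.3226  0.0259] 30.2
lift 15.692659936662292 [-0.4 -0.2 -1.9] [ 0.5839 -0.3221  0.1387] 31.1
off 0.0
f0 [-0.4  0.2 -1.7]
0.091 0.0913 [-0.   0.3 -0.4] [-0.09 -0.05 -0.02]
0.09 0.0898 [ 0.7 -0.7  0.6] [-0.04 -0.04 -0.03]
0.089 0.0888 [1.1 0.5 0.8] [-0.03 -0.04 -0.06]
0.088 0.0879 [ 0.5 -0.1  0.7] [-0.   -0.07  0.05]
0.087 0.0869 [-1.1 -0.3  0.7] [-0.   -0.03  0.02]
0.086 0.0859 [0.4 0.  0.5] [ 0.03 -0.03 -0.02]
0.085 0.0849 [ 0.2 -0.2  0.2] [-0.07 -0.04 -0.  ]
0.084 0.0839 [ 0.6  1.1 -0.2] [ 0.03 -0.   -0.01]
0.083 0.0829 [0.2 0.1 0.8] [ 0.03 -0.03 -0.02]
0.082 0.0819 [ 0.2 -1.1  0.3] [-0.02 -0.01  0.03]
0.081 0.0809 [0.8 0.5 1. ] [-0.    0.04  0.  ]
0.08 0.0799 [ 0.7 -0.1  0.6] [-0.04 -0.02  0.03]
0.079 0.0789 [0.2 0.3 0.3] [-0.02 -0.01  0.03]
0.078 0.0779 [ 0.4 -0.9 -0. ] [-0.08 -0.05  0.05]
0.077 0.0769 [ 0.  -0.4  0.6] [-0.02 -0.02 -0.02]
0.076 0.0759 [-0.2 -0.3  0.9] [-0.04 -0.07  0.02]
0.075 0.0749 [ 0.4 -0.   0.4] [-0.02  0.01 -0.06]
0.074 0.0739 [ 0.4 -0.7 -0.2] [ 0.06 -0.03 -0.01]
0.073 0.0729 [ 1.1 -0.7  0.1] [-0.02 -0.03  0.03]
0.072 0.0719 [1.1 0.9 0.4] [ 0.02 -0.06  0.02]
0.071 0.0709 [ 0.8 -0.5  0. ] [-0.05 -0.03  0.03]
0.07 0.07 [ 0.6 -0.2  0.9] [-0.01 -0.02 -0.06]
None 15.800658564327925 [ 0.2  0.  -0.8] [ 0.6531 -0.0927  0.07  ] 38.4
```

```bash
sed -i "s/^        print(round(z,4).*/        if abs(f[2])>3: print(round(z,4),f.round(1))/" pl.py; python3 - <<'E'
from pl import *
robot.let_go(); robot.movel([*SEAT[2],.14],max_speed=.15)
pose([.45,-.1,.3],0)
p=near(np.array([.632,.276]))
p2=near(np.array([.428,.298]))
for n in("top","scene"): cv2.imwrite(f"pics/{n}2.png",robot.grab_frame(n)[...,::-1])
a=cv2.imread("pics/top2.png")
cv2.imwrite("pics/q2.png",cv2.resize(a[90:260,80:350],(780,491)))
print(*st())
E
```

```text
seen [array([0.6301, 0.2739]), array([0.6326, 0.2779])]
seen [array([0.4288, 0.2964]), array([0.4248, 0.2982])]
88.10130409266829 [-0.7 -1.4 -0.9] [ 0.4501 -0.1     0.2998] 41.7
```

View pics/q2.png

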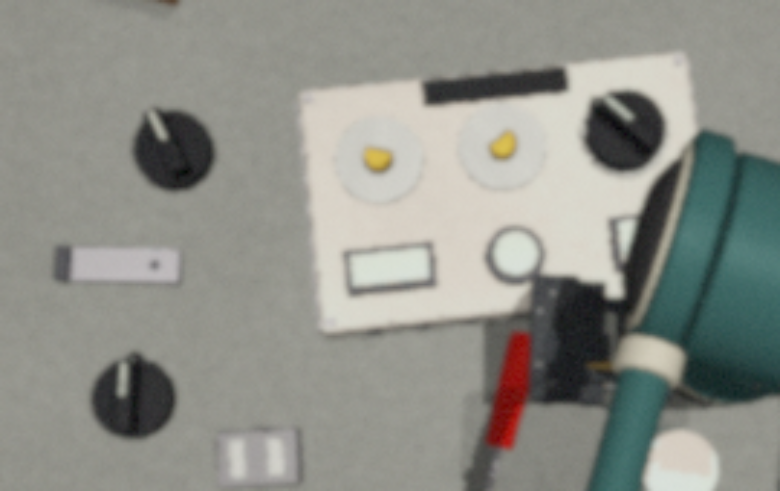

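The first new knob sits on control 2 at (625,130) in the crop. The other two new knobs haven't moved, at (174,148) and (133,397). Next is control 0.

```bash
python3 - <<'E'
from pl import *
p=near(np.array([.632,.276]))
off=pick(p,np.radians(29)); print('off',off)
r=insert(0,off); print(r, *st())
open("off.txt","w").write(str(off))
E
```

```text
seen [array([0.6282, 0.275 ]), array([0.633 , 0.2747])]
skirt 63.409603909785694 [-0.8 -0.2  2.1] [0.6312 0.2751 0.0097] 45.3
bar 15.553043102161316 [-0.1  0.   0. ] [0.6306 0.2748 0.026 ] 49.6
lift 15.482449438960417 [ 0.1  0.4 -1.5] [0.6297 0.2745 0.1388] 50.5
off 0.0
f0 [-0.4  0.9 -0.7]
None 15.992426147399057 [ 0.8 -0.  -1.2] [0.625  0.1054 0.07  ] 57.5
```

```bash
python3 - <<'E'
from pl import *
robot.let_go(); robot.movel([*SEAT[0],.14],max_speed=.15)
pose([.45,.15,.25],0)
p=near(np.array([.428,.298]))
off=pick(p,np.radians(2)); print('off',off)
r=insert(1,off); print(r, *st())
if r is None:
    robot.let_go(); robot.movel([*SEAT[1],.14],max_speed=.15)
    pose([.40,-.45,.25],pi/2)
    for n in("top","scene"): 
        cv2.imwrite(f"pics/{n}3.png",robot.grab_frame(n)[...,::-1])
        for t in("new0","worn0","round_top","square_top","long_top"): print(n,t,[(round(d['conf'],2),toworld(n,d['centre']).round(3).tolist()) for d in robot.place_of(n,t)])
    a=cv2.imread("pics/top3.png");b=cv2.imread("pics/scene3.png")
    cv2.imwrite("pics/q3.png",cv2.hconcat([cv2.resize(a[95:215,175:335],(400,300)),cv2.resize(b[150:285,200:350],(360,300))]))
print(*st())
E
```

```text
seen [array([0.4432, 0.3227]), array([0.4386, 0.3277])]
skirt 63.06177222309714 [-0.5 -0.8  2.7] [0.4413 0.3255 0.0095] 65.5
bar 15.745280088108574 [-0.6 -0.2 -0.2] [0.4409 0.3253 0.026 ] 69.8
lift 15.527647842118554 [-0.1 -0.5 -1.3] [0.4401 0.3247 0.1389] 70.7
off 3.141592653589793
f0 [ 0.9 -0.  -0.6]
None 15.831766324777867 [ 0.3 -0.1 -1.6] [0.6388 0.0064 0.07  ] 78.4
top new0 [(0.89, [0.62, 0.102, 0.046]), (0.6, [0.642, 0.007, 0.047]), (0.57, [0.654, -0.093, 0.041])]
top worn0 [(0.71, [0.402, -0.281, 0.003]), (0.57, [0.394, -0.351, 0.007])]
top round_top [(0.68, [0.55, -0.003, 0.058]), (0.3, [0.569, -0.101, 0.056])]
top square_top [(0.58, [0.567, -0.101, 0.057])]
top long_top [(0.54, [0.543, 0.09, 0.056]), (0.5, [0.619, 0.105, 0.043])]
scene new0 [(0.97, [0.625, 0.106, 0.044]), (0.76, [0.635, 0.007, 0.042]), (0.72, [0.652, -0.088, 0.04]), (0.48, [0.381, -0.139, 0.0])]
scene worn0 [(0.86, [0.398, -0.282, 0.006]), (0.65, [0.396, -0.351, 0.006]), (0.17, [0.533, 0.316, 0.006])]
scene round_top [(0.67, [0.552, -0.004, 0.059])]
scene square_top [(0.71, [0.402, -0.282, 0.005]), (0.43, [0.564, -0.106, 0.06])]
scene long_top [(0.44, [0.535, 0.09, 0.059])]
88.11446151295802 [ 0.6 -0.1  0.5] [ 0.4  -0.45  0.25] 82.7
```

```bash
sleep 1
```

```text
(no output)
```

View pics/q3.png

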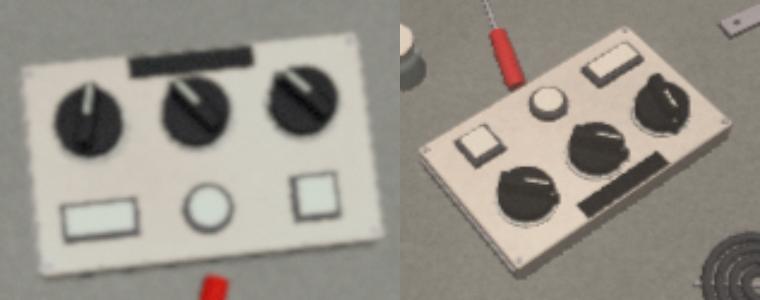

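All three knobs are home: their z readings are about 0.042–0.047, and there was no resistance down to the disc. The third knob had been knocked about 3 cm before I picked it up, and a fresh look found it. Now the buttons.

```bash
python3 - <<'E'
from pl import *
robot.close_gripper(effort=20)
for nm,(x,y) in (("round",(.5497,-.0062)),("square",(.5640,-.1053)),("long",(.5359,.0928))):
    pose([x,y,.11],.141); robot.movel([x,y,.064],max_speed=.1); robot.hold(.2)
    f0=robot.read_state()['force']; z=.060
    while z>.0511:
        z-=.001; robot.movel([x,y,z],max_speed=.02); s=robot.read_state(); f=s['force']-f0
        print(nm,round(z,4),s['tool_pos'][2].round(4),f.round(1))
        if f[2]>9: break
    robot.hold(.3)
    robot.movel([x,y,.11],max_speed=.1); robot.hold(.3)
pose([.40,-.45,.25],pi/2)
for n in("top","scene"): 
    cv2.imwrite(f"pics/{n}4.png",robot.grab_frame(n)[...,::-1])
    for t in("new0","worn0","round_top","square_top","long_top"): print(n,t,[(round(d['conf'],2),toworld(n,d['centre']).round(3).tolist()) for d in robot.place_of(n,t)])
a=cv2.imread("pics/top4.png");b=cv2.imread("pics/scene4.png")
cv2.imwrite("pics/q4.png",cv2.hconcat([cv2.resize(a[95:295,100:440],(510,300)),cv2.resize(b[150:285,200:350],(290,300))]))
print(*st())
E
sleep 1
```

```text
round 0.059 0.0588 [ 0.5  0.1 -0. ]
round 0.058 0.0582 [ 0.3 -0.7  1.4]
round 0.057 0.0572 [-0.6  0.3  2.7]
round 0.056 0.0561 [-0.2  0.6  2.9]
round 0.055 0.0551 [0.8 0.8 2.9]
round 0.054 0.0541 [-0.3  0.1  3.7]
round 0.053 0.0531 [1.  0.9 4. ]
round 0.052 0.0524 [1.1 0.5 6.5]
round 0.051 0.0523 [-3.3  0.8 13.1]
square 0.059 0.0588 [ 0.3  0.2 -0.4]
square 0.058 0.0582 [-0.1  0.2  2. ]
square 0.057 0.0572 [-0.3  0.5  2. ]
square 0.056 0.0561 [-0.1  0.5  2.4]
square 0.055 0.0551 [-0.5  0.6  2.8]
square 0.054 0.0541 [-0.1  0.3  4.2]
square 0.053 0.0531 [-0.2  0.2  4.3]
square 0.052 0.0524 [-1.1  0.9  6.2]
square 0.051 0.0523 [-4.1  0.7 11.4]
long 0.059 0.0588 [ 0.7 -0.5 -0.2]
long 0.058 0.0582 [ 0.2 -0.2  1.7]
long 0.057 0.0572 [-0.6 -0.9  3.1]
long 0.056 0.0561 [-0.6  0.4  2.8]
long 0.055 0.0551 [-0.   0.1  3.4]
long 0.054 0.0541 [-0.2 -0.8  4. ]
long 0.053 0.0531 [0.1 0.4 4. ]
long 0.052 0.0524 [-1.6 -0.1  7. ]
long 0.051 0.0523 [-3.9 -0.7 12.7]
top new0 [(0.78, [0.622, 0.105, 0.045]), (0.65, [0.64, 0.005, 0.046]), (0.57, [0.653, -0.094, 0.041])]
top worn0 [(0.76, [0.395, -0.351, 0.005]), (0.61, [0.4, -0.28, 0.004])]
top round_top [(0.61, [0.638, 0.008, 0.046]), (0.6, [0.55, -0.001, 0.055])]
top square_top [(0.78, [0.57, -0.102, 0.056])]
top long_top [(0.74, [0.624, 0.109, 0.045]), (0.73, [0.383, -0.138, -0.001]), (0.62, [0.537, 0.093, 0.055])]
scene new0 [(0.74, [0.622, 0.107, 0.045]), (0.71, [0.634, 0.008, 0.046]), (0.6, [0.655, -0.086, 0.043])]
scene worn0 [(0.92, [0.394, -0.353, 0.006]), (0.53, [0.403, -0.28, 0.008]), (0.23, [0.381, -0.136, 0.001])]
scene round_top [(0.52, [0.55, -0.009, 0.059])]
scene square_top [(0.67, [0.561, -0.102, 0.06])]
scene long_top [(0.73, [0.533, 0.092, 0.054]), (0.44, [0.628, 0.106, 0.045])]
0.08892532852266416 [ 0.1  0.4 -0.5] [ 0.4  -0.45  0.25] 103.5
```

View pics/q4.png

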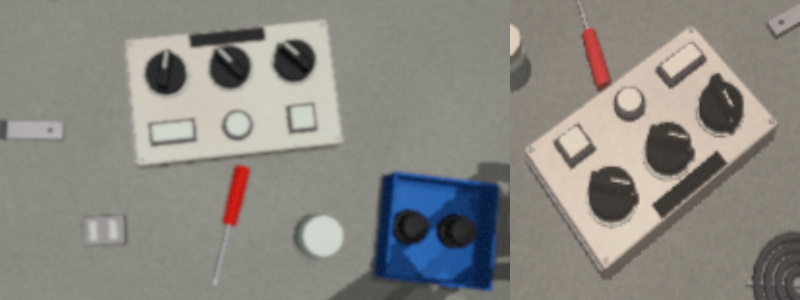

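All three buttons bottomed out in order and sprang back, and the picture shows three knobs on the shafts and both worn ones in the tub. Handing in.

```bash
python3 -c "
from rig import robot
print(robot.hand_in())"
```

```text
the job is handed in; nothing more can be done
None
```

The panel job is finished and handed in at about 104 s on the robot's clock. The interface gave no verdict.

- **Worn knobs:** There were two, on controls 0 and 1. Both are in the scrap tub, seen there in both cameras after the last move.
- **New knobs:** One is down on each of the three shafts. All three went on without resistance, and the cameras put their undersides at 0.041–0.046 m against the 0.044 m seat height. One was knocked about 3 cm aside mid-run, so I found it again before picking it up.
- **Buttons:** I pressed round, then square, then long. Each had an end stop 6 mm down (fingertips at about 0.0523 m, 11–13 N). The last pictures read the button tops at 0.054–0.060 m, which is up (0.058 m) within the 4 mm reading error.
- **Bystanders:** In the last pictures the hinge arm, jar, screwdriver and igniter look where they were at the start. I did not measure them again.

**Disagreements:** The two cameras' estimates of the flat direction differed by up to 13° on control 0, 9° on control 1 and 2° on control 2. I used the combined fit and every knob seated first time. In the last check the detector also mislabelled a knob or the jar as a button a few times. Those readings did not match the pictures, so I ignored them.

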